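Hook the tape roll from the back of the desk

TASK

The roll of packing tape stands in the row at the back of the desk. Take the reach hook by its wooden handle, lower its crook over the roll so that the cross bar is behind it, and drag the roll, flat on the desk, until it lies wholly inside the yellow outlined square; then lay the hook down flat on the desk and let go. Do not touch the roll with the gripper, and leave the jar and the mug where they are.

Things in the scene. Friction and masses are not known exactly. Their poses are not given: they have to be found in the camera images.
- hook_grip (a point): Reach hook lying flat: wood handle 115 x 22 wide x 28 tall, then a 12 mm rod. Point: grip, mid handle, 14 above its underside; z up, +x to the crook, balance 17 ahead. Rod underside = handle underside. Axes: shaft y=0; cross bar x=202, y 0 to 116; lip back along y=116 to x=150. Crook 104 wide inside, open below, above and to the handle; a roll seated mid-bar has its centre at x=155, y=58.
- roll_center (a point): Roll of clear packing tape, pale cream ring standing on its flat side, axis upright, 81 outer diameter, 48 tall, about 110 g, loose. This point is its centre, 24 above the desk. It stands in one of three places, side by side about 150 apart, at the back of the desk.
- square_center (a point): Centre, on the desk surface, of a painted yellow square outline: inside 150 x 150, lines 14 wide, no height. Its x and y axes run along its sides.
- jar: Bystander: white screw-lid sample jar, 74 diameter, 87 tall, loose; origin at the centre of its underside.
- mug: Bystander: cream mug with yellow stripes, 101 tall, 86 wide, 120 long with its handle (handle at its -y), loose; origin under the middle of that box.

How it is judged (in metres and radians):
On the way, in this order (a step that is already met when the one before it is completed fails the run):
1. the crook is lowered over the roll, the cross bar behind it, the roll still at the back (over 110 mm from the middle of the square) (x of roll_center in the frame of hook_grip between 0.1 and 0.18 m and y of roll_center in the frame of hook_grip between 0.03 and 0.086 m and height (world z) of hook_grip below 0.045 m and horizontal distance between roll_center and square_center above 0.11 m), for 0.1 s.
2. the roll is dragged into the square in the crook (x of roll_center in the frame of hook_grip between 0.1 and 0.18 m and y of roll_center in the frame of hook_grip between 0.03 and 0.086 m and height (world z) of hook_grip below 0.045 m and x of roll_center in the frame of square_center between -0.037 and 0.037 m and y of roll_center in the frame of square_center between -0.037 and 0.037 m), for 0.1 s.
At the end, for the whole second after the job is handed in: The tape roll lies flat (within 10 degrees) and still inside the yellow square (its centre within 37 mm of the square's middle along each side), and the hook lies flat and still on the desk (grip point less than 24 mm up, within 10 degrees), released (x of roll_center in the frame of square_center between -0.037 and 0.037 m and y of roll_center in the frame of square_center between -0.037 and 0.037 m and angle between each of roll_center, hook_grip's own z axis and vertical below 0.17 rad and height (world z) of roll_center below 0.034 m and linear speed of each of roll, hook below 0.02 m/s and height (world z) of hook_grip below 0.024 m); the robot touches nothing.
It fails at once if the gripper or arm touches the roll (over 1 N) (contact force between any of the fingers, the arm and roll above 1 N).
It fails at once if the roll is lifted over 20 mm or tipped over 20 degrees (height (world z) of roll_center above 0.044 m or angle between roll_center's own z axis and vertical above 0.35 rad).
It fails at once if the jar is moved over 20 mm (distance of jar from where it was at the start of the episode above 0.02 m).
It fails at once if the mug is moved over 20 mm (distance of mug from where it was at the start of the episode above 0.02 m).
It also fails if it takes over 48 s, if anything falls off the work surface, if the arm or the gripper's body presses on something with over 40 N, if the wrist force passes 120 N, or if a joint passes its speed limit or range.

ROBOT

A 6-joint arm with a two-finger parallel gripper is mounted at the origin on a cart in front of the work surface, level with it; the furniture and walls round the work are solid. World frame = base frame: x ahead of the robot, y to its left, z up, the work surface at z = 0. Lengths are in mm, angles in degrees, forces in N, time in s.
With the tool pointing down it reaches from about 300 to 750 mm from the base axis. Payload 8.5 kg.
Tool frame: the origin (TCP) lies on the centre line of the jaws, within the pads' length; the fingertips stand 22 mm ahead of it and the grasp point (between the pads) lies 3 mm ahead of it; x points along the fingers, y is the direction in which the jaws open and shut, and the axes are right-handed (so a half turn about x gives the same grasp; the last joint's range is limited). The gripper opens to 88 mm and grips with 3 to 60 N. Pads are 18 mm wide; open, the fingers measure 123 mm over their backs; the gripper's body (75 mm by 187 mm) begins 45 mm behind the grasp point.
Start: joints at [-12.336, 21.807, 74.336, -0, 83.858, -12.336], TCP at [549.982, 0.002, 260.748] pointing down, gripper open.
Joint ranges: [-178.18, 178.18], [-50.72, 133.34], [12.68, 142.11], [-81.47, 261.47], [9.98, 163.14], [-165.26, 165.26]. Speed limits (degrees/s): [136.94, 136.94, 180, 180, 180, 180].

INTERFACE

Orientations are given as [roll, pitch, yaw] about the fixed x, y, z axes, in that order (R = Rz(yaw) Ry(pitch) Rx(roll)).
In Python, from bench import manip gives the robot as it stands.
- The arm moves only by the tool send_rows, never from a script. Its argument "commands" is one flat list of numbers, 6 for each row, row after row: the shift along the tool's x, y, z in cm, then the turn, a rotation vector about the tool's x, y, z in degrees. In form: [dx, dy, dz, ax, ay, az, dx, dy, dz, ax, ay, az, ...]. A call has 1 to 20 rows; each row shifts and turns the pose as measured when the row begins, along the tool's axes as they then stand; what a row does not reach is not made up. A row lasts 1/12 s, in which the tool goes at most 41.7 mm and 7.16 degrees, less where a joint would pass 70% of its speed; a pose out of reach is approached as far as the arm can. A call is refused whole if a number of a shift passes 4.17 or a number of a turn 7.16, either way. A call with a gripper value outside its range is refused whole. "grip" is the finger opening in cm, from 0 to 8.81, set as the call begins (left out, the last holds). The fingers move at their own pace and stop on an object; "squeeze" is the grip in N (left out, the last holds). Time passes only in rows, so rows that do not move let the fingers close. It gives the time, the measured TCP pose, the force and the opening at its end, in the units of the state.
- manip.get_state(): the state, without advancing time (a new reading comes with each control period).
- manip.read_camera(name): name is "scene" or "side" or "wrist"; returns a dict with "pixels" (420x560x3 uint8, red, green, blue), "z_map" (420x560 float32, mm along the optical axis (not along the pixel's ray), 0 where there is no reading), "intrinsics" (3x3 intrinsics, pixels), "rvec" (rotation vector, rad) and "tvec" (3), from world to camera coordinates, as OpenCV has them; the wrist camera has in their place "hand_eye" (4x4, takes a point from camera to tool coordinates, whose origin is the TCP and whose axes are the tool frame's). Camera axes: x right, y down, z forward; pixel columns grow to the right and rows downward; lengths in mm; the calibration is good to about 2 mm. A picture is of the moment at which its call begins: read the wrist's pose just before it.
- manip.close_job(): hands the job in, once; it reports no verdict.
The state is a dict: "clock": time; "qpos": joint angles; "joint_vel": joint speeds; "tau": joint torques, N m; "tool_pos": TCP position; "tcp_rot": TCP orientation; "wrist_force": force on the tool from outside, world axes, zero at the start; "wrist_torque": the same for the moment, N m; "finger_gap": finger opening in mm.
Only numpy, scipy, OpenCV 4.12 (cv2) and the standard library are available. Lean on these libraries where they do the work, as an engineer would, in place of code of your own. Each camera call takes 0.05 s, during which the arm holds its last target.

## Working session

There is one attempt and no reset: what is moved stays moved. The work goes in short steps, Python scripts to look and compute and a tool call to move; the robot and the scene stay as the last step left them, time stands still between calls to the robot, and variables do not carry over. Pictures are saved under pics/ and viewed, and the job is handed in when it is done.

Besides the shell and the picture viewer there is one more tool, called after ">>>" in YAML: its name, and indented under it one key for each argument. send_rows: Moves the arm, as the interface text tells. Its arguments: {"type":"object","properties":{"commands":{"type":"array","items":{"type":"number"}},"grip":{"type":"number"},"squeeze":{"type":"number"}},"required":["commands"]}

```bash
mkdir -p pics; ls
cat > h.py <<'E'
import numpy as np,cv2,pickle
from bench import manip
def snap(name,tag):
    s=manip.get_state(); d=manip.read_camera(name); d['state']=s
    cv2.imwrite(f'pics/{tag}.png',d['pixels'][:,:,::-1]); pickle.dump(d,open(f'pics/{tag}.pkl','wb')); return d
def load(tag): return pickle.load(open(f'pics/{tag}.pkl','rb'))
def crop(tag,x0,y0,x1,y1,k):
    im=cv2.imread(f'pics/{tag}.png')[y0:y1,x0:x1]
    cv2.imwrite(f'pics/{tag}_c{x0}_{y0}.png',cv2.resize(im,None,fx=k,fy=k,interpolation=cv2.INTER_CUBIC))
def ray(d,u,v):
    K=d['intrinsics'];R,_=cv2.Rodrigues(np.array(d['rvec'],float));t=np.array(d['tvec'],float).ravel()
    return -R.T@t, R.T@np.linalg.solve(K,[u,v,1.])
def onz(d,u,v,z):
    c,r=ray(d,u,v); return c+r*(z-c[2])/r[2]
def pt(d,u,v):
    c,r=ray(d,u,v); return c+r*d['z_map'][v,u]
def proj(d,P):
    return cv2.projectPoints(np.array(P,float).reshape(-1,1,3),np.array(d['rvec'],float),np.array(d['tvec'],float),d['intrinsics'],None)[0].reshape(-1,2)
E
python3 - <<'E'
from h import *
for n in ['scene','side','wrist']: snap(n,n+'0')
s=manip.get_state();print(s)
E
```

```text
pics
{'clock': 0.15, 'qpos': array([-1.23350200e+01,  2.18315003e+01,  7.43694943e+01,  5.16457614e-04,
        8.38572878e+01, -1.23352527e+01]), 'joint_vel': array([ 0.00885415, -0.08408274, -0.28095947,  0.02145896,  0.10300591,
       -0.05887418]), 'tau': array([ 2.75231861e-03, -4.38084304e+01, -2.24613369e+01,  7.13452022e-02,
        3.43442336e-02, -8.91773107e-05]), 'tool_pos': array([5.49827820e+02, 4.47171561e-02, 2.60316535e+02]), 'tcp_rot': array([-102.83998381,   89.94171531,  167.16019344]), 'wrist_force': array([-0.81144427,  0.81206738, -1.44447434]), 'wrist_torque': array([-0.04384792, -0.00740868,  0.06502516]), 'finger_gap': 88.23044335753082}
```

View pics/scene0.png

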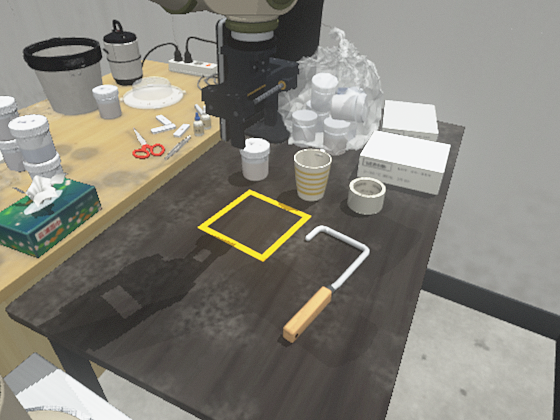

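View pics/side0.png

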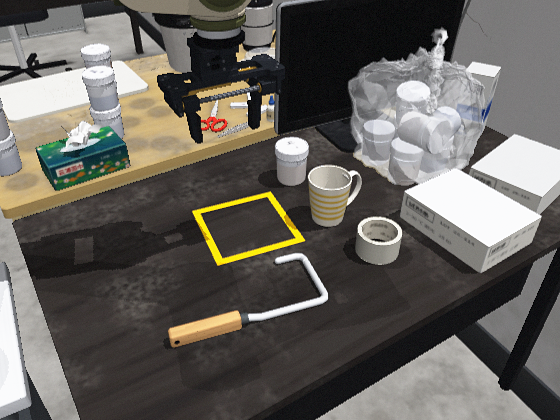

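View pics/wrist0.png

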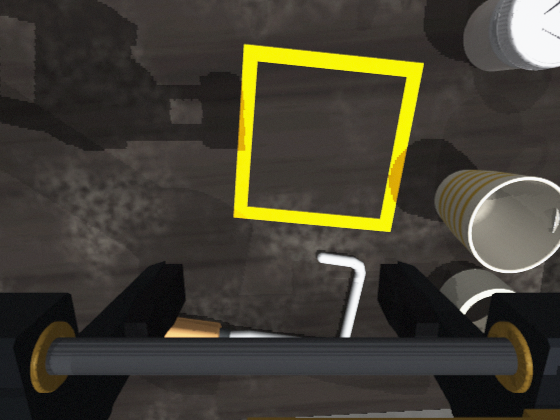

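The scene and side views show the square at scene (255,224), the hook with its handle at (307,313), the roll at (366,194), next to the mug at (312,174), and the jar at (255,158). I'll enlarge these to read exact pixels.

Run:
```python
from h import *
crop('scene0',190,130,460,350,3) if 0 else None
crop('scene0',190,180,390,350,4)
crop('scene0',230,120,400,220,4)
crop('side0',160,180,340,350,4)
crop('side0',260,130,420,270,4)
```

```text
(no output)
```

View pics/scene0_c190_180.png

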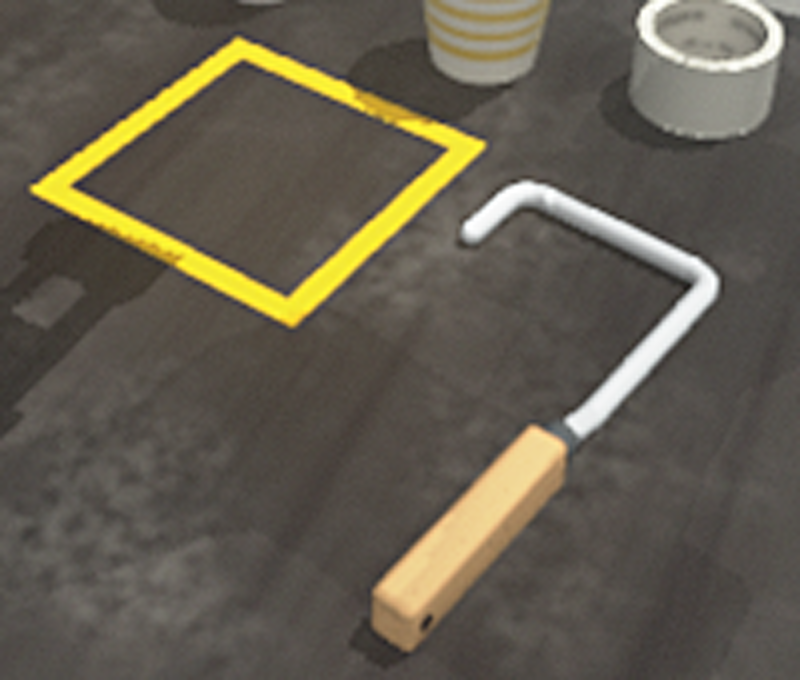

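View pics/scene0_c230_120.png

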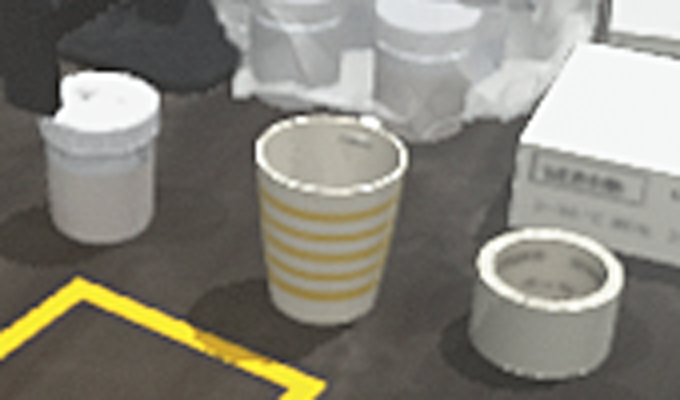

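View pics/side0_c160_180.png

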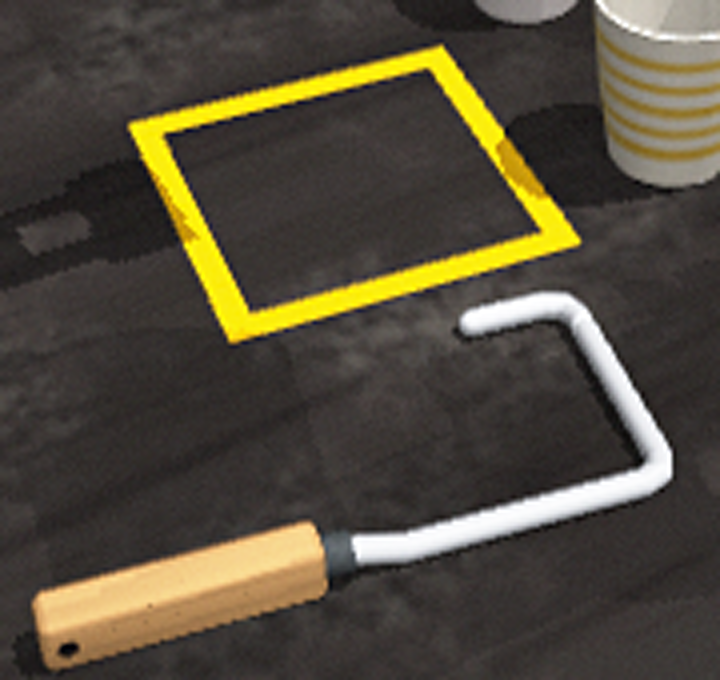

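View pics/side0_c260_130.png

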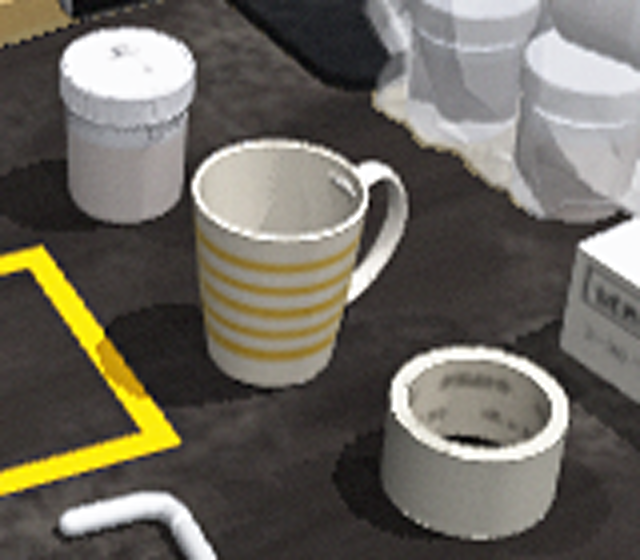

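Run:
```python
from h import *
np.set_printoptions(precision=1,suppress=True)
A=load('scene0');B=load('side0')
def g(d,ox,oy,L,z): return np.array([onz(d,ox+x/4,oy+y/4,z) for x,y in L])
for nm,d,o,sq,pts,o2,roll,mugr,mugb,jar in [
 ('scene',A,(190,180),[(240,38),(487,145),(292,328),(30,188)],[(372,592,28),(418,617,28),(532,427,28),(568,458,28),(704,275,6),(525,192,6),(470,236,6),(590,420,6)],(230,120),(549,270),(332,153),(327,300),(108,100)),
 ('side',B,(160,180),[(442,45),(581,242),(232,343),(128,123)],[(36,592,28),(50,625,28),(312,520,28),(328,560,28),(655,472,6),(565,302,6),(465,323,6),(380,550,6)],(260,130),(480,402),(278,190),(273,360),(127,62))]:
  s=g(d,*o,sq,0); print(nm,'sq\n',s,s.mean(0))
  print('hook\n',np.array([g(d,*o,[(x,y)],z)[0] for x,y,z in pts]))
  print('roll',g(d,*o2,[roll],48),'mugtop',g(d,*o2,[mugr],101),'mugbot',g(d,*o2,[mugb],0),'jartop',g(d,*o2,[jar],87))
  c,_=ray(d,0,0);print('cam',c)
# wrist: transform
d=load('wrist0')
# depth cloud for roll from scene+side: points with z in 40..55
for d in (A,B):
  K=d['intrinsics'];R,_=cv2.Rodrigues(np.array(d['rvec'],float));t=np.array(d['tvec'],float).ravel()
  v,u=np.mgrid[0:420,0:560];Z=d['z_map']
  P=np.stack([(u-K[0,2])/K[0,0]*Z,(v-K[1,2])/K[1,1]*Z,Z],-1).reshape(-1,3)
  W=(P-t)@R; W=W[Z.ravel()>0]
  np.save('pics/W_%s.npy'%('A' if d is A else 'B'),W)
  r0=onz(A,230+549/4,120+270/4,48)
  for lo,hi in((44,52),):
    m=(abs(W[:,2]-48)<3)&(np.hypot(W[:,0]-r0[0],W[:,1]-r0[1])<60);Q=W[m]
    (cx,cy),r=cv2.minEnclosingCircle(Q[:,:2].astype(np.float32));print('roll depth',m.sum(),cx,cy,r,Q.min(0),Q.max(0))
```

```text
scene sq
 [[692.  113.3   0. ]
 [673.7 -63.5   0. ]
 [495.6 -45.6   0. ]
 [515.  132.3   0. ]] [594.1  34.1   0. ]
hook
 [[ 362.7 -165.4   28. ]
 [ 361.6 -186.5   28. ]
 [ 472.5 -183.3   28. ]
 [ 464.3 -204.    28. ]
 [ 627.1 -207.9    6. ]
 [ 640.5 -102.2    6. ]
 [ 593.9  -92.9    6. ]
 [ 508.6 -197.2    6. ]]
roll [[ 775.8 -150.    48. ]] mugtop [[747.1 -24.3 101. ]] mugbot [[747.8 -26.8   0. ]] jartop [[756.7 131.7  87. ]]
cam [   5.7 -359.8  570.8]
side sq
 [[689.7 117.9   0. ]
 [671.8 -60.3   0. ]
 [495.1 -44.4   0. ]
 [512.5 134.9   0. ]] [592.3  37.    0. ]
hook
 [[ 364.2 -164.    28. ]
 [ 363.7 -181.7   28. ]
 [ 473.4 -181.6   28. ]
 [ 470.3 -203.2   28. ]
 [ 619.3 -208.2    6. ]
 [ 639.8  -99.     6. ]
 [ 592.3  -89.4    6. ]
 [ 498.2 -191.1    6. ]]
roll [[ 776.4 -148.7   48. ]] mugtop [[744.8 -22.9 101. ]] mugbot [[745.5 -28.1   0. ]] jartop [[753.6 138.1  87. ]]
cam [ 270.7 -693.5  647.8]
roll depth 290 777.2272338867188 -147.96728515625 41.78924560546875 [ 736.8 -188.7   45.1] [ 819.  -108.4   51. ]
roll depth 460 775.3629760742188 -148.59344482421875 42.61899185180664 [ 734.3 -189.    45. ] [ 815.4 -106.6   50.6]
```

Run:
```python
from h import *
from scipy.optimize import least_squares
np.set_printoptions(precision=1,suppress=True)
WA=np.load('pics/W_A.npy');WB=np.load('pics/W_B.npy')
for n,W in(('A',WA),('B',WB)):
  h=W[(abs(W[:,2]-28)<3)&(W[:,0]>340)&(W[:,0]<500)&(W[:,1]<-140)&(W[:,1]>-230)]
  r=cv2.minAreaRect(h[:,:2].astype(np.float32));print(n,'handle',len(h),r)
  rod=W[(W[:,2]>6)&(W[:,2]<16)&(W[:,0]>490)&(W[:,0]<670)&(W[:,1]<-70)&(W[:,1]>-240)]
  hh=h
  def seg(p,a,b):
    t=np.clip(((p-a)@(b-a))/((b-a)@(b-a)),0,1);return np.linalg.norm(p-a-t[:,None]*(b-a),axis=1)
  def f(q):
    c,s=np.cos(q[2]),np.sin(q[2]);R=np.array([[c,-s],[s,c]])
    L=(rod[:,:2]-q[:2])@R
    D=np.min([seg(L,np.array(a,float),np.array(b,float)) for a,b in(((57,0),(202,0)),((202,0),(202,116)),((202,116),(150,116)))],0)
    H=(hh[:,:2]-q[:2])@R
    e=np.maximum(abs(H)-np.array([57.5,11]),0).sum(1)
    return np.concatenate([np.minimum(D,15)/1,e*2])
  o=least_squares(f,[420,-184,-.15],loss='soft_l1');print(n,len(rod),o.x,np.degrees(o.x[2]),np.abs(o.fun).mean())
  # obstacles
  for lo,hi in((3,15),(15,40),(40,70),(70,105)):
    m=W[(W[:,2]>lo)&(W[:,2]<hi)&(W[:,0]>690)&(W[:,0]<900)&(W[:,1]<20)&(W[:,1]>-110)];print(n,'mug zone',lo,hi,len(m),m.min(0) if len(m) else'',m.max(0) if len(m) else '')
  b=W[(W[:,2]>5)&(W[:,2]<90)&(W[:,0]>820)&(W[:,0]<1000)&(W[:,1]<-60)&(W[:,1]>-330)]
  bins=np.arange(-330,-50,30)
  for i in bins:
    q=b[(b[:,1]>=i)&(b[:,1]<i+30)]
    if len(q):print(n,'box y',i,'minx',np.percentile(q[:,0],1),'maxz',q[:,2].max())
# top-down map
im=np.full((500,500,3),0,np.uint8)
for W,ch in((WA,2),(WB,1)):
  m=W[(W[:,2]>4)&(W[:,2]<110)]
  x=((m[:,0]-600)*1.4).astype(int);y=((100-m[:,1])*1.4).astype(int);k=(x>=0)&(x<500)&(y>=0)&(y<500)
  im[499-x[k],y[k],ch]=255
for k in range(0,350,50):
  cv2.putText(im,str(600+k),(0,499-int(k*1.4)),0,.4,(255,255,255),1);cv2.putText(im,str(100-k),(int(k*1.4),10),0,.4,(255,255,255),1)
cv2.imwrite('pics/map.png',im)
```

```text
A handle 695 ((423.4519958496094, -182.36231994628906), (21.495166778564453, 126.32855987548828), 81.19902038574219)
A 675 [ 421.1 -182.3   -0.2] -9.193234879176892 1.3471667318842506
A mug zone 3 15 273 [ 690.5 -109.7    3. ] [896.6  18.3  15. ]
A mug zone 15 40 298 [ 711.4 -109.7   15.2] [887.6   8.7  39.8]
A mug zone 40 70 577 [ 708.7 -109.8   40. ] [900.  19.  70.]
A mug zone 70 105 1013 [704.7 -63.3  70. ] [899.9  19.7 104.9]
A box y -300 minx 895.8619978266229 maxz 69.01556207914108
A box y -270 minx 893.214066918151 maxz 67.98260402207241
A box y -240 minx 890.9050127240934 maxz 68.48632110265056
A box y -210 minx 887.8668080436883 maxz 68.26575943061623
A box y -180 minx 884.8204188354164 maxz 68.31690528047054
A box y -150 minx 881.6621522689852 maxz 68.44546049822279
A box y -120 minx 879.386339562383 maxz 68.57333390180646
A box y -90 minx 879.9403184927828 maxz 88.61600302472681
B handle 761 ((417.874267578125, -181.93319702148438), (23.257951736450195, 117.62039947509766), 81.17353057861328)
B 958 [ 420.  -182.7   -0.2] -9.347427627773442 1.4589969554694469
B mug zone 3 15 193 [ 691.6 -109.8    3. ] [886.1  19.7  14.9]
B mug zone 15 40 440 [ 709.6 -109.9   15.1] [882.3  -3.6  39.9]
B mug zone 40 70 981 [ 707.2 -110.    40. ] [899.9  19.9  70. ]
B mug zone 70 105 1416 [704.2 -65.2  70. ] [900.   19.9 105. ]
B box y -300 minx 895.3082082327255 maxz 66.79727128696535
B box y -270 minx 892.2702721391739 maxz 66.82554923104624
B box y -240 minx 889.2124676431068 maxz 67.05455561282602
B box y -210 minx 886.1697465724933 maxz 66.91436268142859
B box y -180 minx 883.3096729979634 maxz 67.27680326277792
B box y -150 minx 879.9653978275028 maxz 66.89322324731641
B box y -120 minx 877.0957872454013 maxz 66.96899522923874
B box y -90 minx 878.056872467671 maxz 89.80013050032902
```

View pics/map.png

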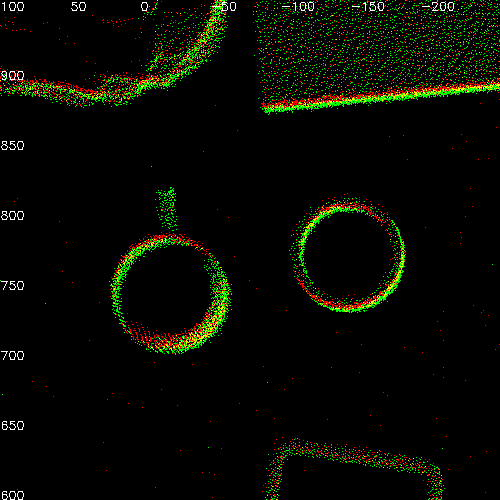

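```bash
cat >> h.py <<'E'
from scipy.spatial.transform import Rotation as Ro
def to(pos,yaw=None,flip=1):
    """yaw: world heading of hook x; tool y = +-hook y"""
    s=manip.get_state(); R=Ro.from_euler('xyz',s['tcp_rot'],degrees=True).as_matrix(); p=s['tool_pos']
    d=R.T@(np.array(pos)-p)/10
    print('t',s['clock'],'p',p.round(1),'gap',s['finger_gap'],'F',s['wrist_force'].round(1)); print('toolR\n',R.round(3))
    rv=np.zeros(3)
    if yaw is not None:
        a=np.radians(yaw); y=flip*np.array([-np.sin(a),np.cos(a),0]); x=np.array([0,0,-1.]); T=np.stack([x,y,np.cross(x,y)],1)
        rv=np.degrees(Ro.from_matrix(R.T@T).as_rotvec())
    print('shift cm',d.round(2),'turn',rv.round(2)); return d,rv
E
python3 - <<'E'
from h import *
to([435.3,-184.9,120],-9.25,1)
to([435.3,-184.9,120],-9.25,-1)
E
```

```text
t 0.15 p [549.8   0.  260.3] gap 88.23044335753082 F [-0.8  0.8 -1.4]
toolR
 [[-0.001  1.     0.   ]
 [ 0.     0.    -1.   ]
 [-1.    -0.001 -0.   ]]
shift cm [ 14.04 -11.44  18.5 ] turn [-8.075e+01 -5.000e-02  4.000e-02]
t 0.15 p [549.8   0.  260.3] gap 88.23044335753082 F [-0.8  0.8 -1.4]
toolR
 [[-0.001  1.     0.   ]
 [ 0.     0.    -1.   ]
 [-1.    -0.001 -0.   ]]
shift cm [ 14.04 -11.44  18.5 ] turn [9.925e+01 4.000e-02 5.000e-02]
```

>>> send_rows:
  commands: [1.6, -1.63, 2.64, 0, 0, 0, 1.6, -1.63, 2.64, 0, 0, 0, 1.6, -1.63, 2.64, 0, 0, 0, 1.6, -1.63, 2.64, 0, 0, 0, 1.6, -1.63, 2.64, 0, 0, 0, 1.6, -1.63, 2.64, 0, 0, 0, 1.6, -1.63, 2.64, 0, 0, 0, 0, 0, 0, -6.7, 0, 0, 0, 0, 0, -6.7, 0, 0, 0, 0, 0, -6.7, 0, 0, 0, 0, 0, -6.7, 0, 0, 0, 0, 0, -6.7, 0, 0, 0, 0, 0, -6.7, 0, 0, 0, 0, 0, -6.7, 0, 0, 0, 0, 0, -6.7, 0, 0, 0, 0, 0, -6.7, 0, 0, 0, 0, 0, -6.7, 0, 0, 0, 0, 0, -6.7, 0, 0, 0, 0, 0, -6.7, 0, 0]
  grip: 6

```text
clock: 1.73
tool_pos: [428.9, -192.1, 140.1]
tcp_rot: [129.5, 89.6, 123.6]
wrist_force: [-0.3, 0.5, 0.4]
finger_gap: 60.5
```

Run:
```python
from h import *
to([435.3,-184.9,60],-9.25,1); snap('wrist','wrist1'); print(manip.get_state()['qpos'])
```

```text
t 1.7333 p [ 428.9 -192.1  140.1] gap 60.51839945114084 F [-0.3  0.5  0.4]
toolR
 [[-0.004  0.103  0.995]
 [ 0.006  0.995 -0.102]
 [-1.     0.006 -0.005]]
shift cm [8.01 0.74 0.6 ] turn [ 3.37 -0.27 -0.31]
[ -38.67251559   21.85406493   97.22179254    0.13967644   61.31877584
 -123.28430358]
```

View pics/wrist1.png

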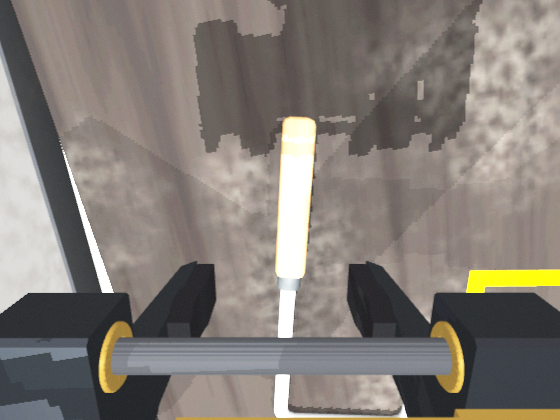

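The wrist view shows the handle between the open fingers, from (299,120) to (290,275), slightly tilted. I'll use it to check the yaw and lateral offset.

Run:
```python
from h import *
d=load('wrist1');s=d['state'];K=d['intrinsics'];H=np.array(d['hand_eye'])
R=Ro.from_euler('xyz',s['tcp_rot'],degrees=True).as_matrix()
def w(u,v,z):
    r=R@H[:3,:3]@np.linalg.solve(K,[u,v,1.]);c=R@H[:3,3]+s['tool_pos'];return c+r*(z-c[2])/r[2]
a=w(299.5,122,28);b=w(290.5,270,28);print(a,b,np.degrees(np.arctan2(*(b-a)[1::-1])),np.linalg.norm(b-a))
for uv in((284,120),(315,120),(276,275),(305,275)):print(uv,w(*uv,28).round(1))
```

```text
[ 363.17604835 -172.99972116   28.        ] [ 465.41812299 -188.48795491   28.        ] -8.61401037993486 103.4085451500038
(284, 120) [ 360.9 -182.7   28. ]
(315, 120) [ 363.  -163.1   28. ]
(276, 275) [ 468.3 -199.3   28. ]
(305, 275) [ 470.5 -178.4   28. ]
```

>>> send_rows:
  commands: [1.6, 0.25, 0.2, 1.1, -0.1, -0.1, 1.6, 0.25, 0.2, 1.1, -0.1, -0.1, 1.6, 0.25, 0.2, 1.0, -0.1, -0.1, 1.6, 0, 0, 0, 0, 0, 1.6, 0, 0, 0, 0, 0, 0, 0, 0, 0, 0, 0]

```text
clock: 2.28
tool_pos: [436.6, -185.4, 57.7]
tcp_rot: [-23.6, 89.8, -33.4]
wrist_force: [-0.7, 0.4, 0.8]
finger_gap: 60.1
```

Run:
```python
from h import *
to([435,-184,25.5],-9.0,1)
```

```text
t 2.2833 p [ 436.6 -185.4   57.7] gap 60.11879314326664 F [-0.7  0.4  0.8]
toolR
 [[ 0.003  0.169  0.986]
 [-0.002  0.986 -0.169]
 [-1.    -0.002  0.004]]
shift cm [ 3.22  0.12 -0.2 ] turn [-0.74  0.21  0.09]
```

>>> send_rows:
  commands: [1.0, 0.12, -0.2, -0.7, 0.2, 0.1, 1.0, 0, 0, 0, 0, 0, 1.0, 0, 0, 0, 0, 0, 0.2, 0, 0, 0, 0, 0, 0, 0, 0, 0, 0, 0]

```text
clock: 2.7
tool_pos: [435.6, -184.5, 26.6]
tcp_rot: [-16.5, 89.9, -26.1]
wrist_force: [0.0, 0.2, 0.7]
finger_gap: 60.0
```

Run:
```python
from h import *
to([435,-184,25.5],-9.0,1)
```

```text
t 2.7 p [ 435.6 -184.5   26.6] gap 60.01647590999791 F [0.  0.2 0.7]
toolR
 [[ 0.001  0.167  0.986]
 [-0.     0.986 -0.167]
 [-1.    -0.     0.001]]
shift cm [ 0.11  0.04 -0.07] turn [-0.59  0.05  0.02]
```

Close the jaws.

>>> send_rows:
  commands: [0.1, 0, 0, 0, 0, 0, 0, 0, 0, 0, 0, 0, 0, 0, 0, 0, 0, 0, 0, 0, 0, 0, 0, 0, 0, 0, 0, 0, 0, 0, 0, 0, 0, 0, 0, 0, 0, 0, 0, 0, 0, 0, 0, 0, 0, 0, 0, 0, 0, 0, 0, 0, 0, 0, 0, 0, 0, 0, 0, 0]
  grip: 1
  squeeze: 50

```text
clock: 3.53
tool_pos: [436.6, -185.1, 28.5]
tcp_rot: [-24.9, 89.7, -34.6]
wrist_force: [0.3, 0.3, -0.2]
finger_gap: 21.7
```

>>> send_rows:
  commands: [-1, 0, 0, 0, 0, 0, -2, 0, 0, 0, 0, 0, -2, 0, 0, 0, 0, 0, -2, 0, 0, 0, 0, 0, 0, 0, 0, 0, 0, 0]

```text
clock: 3.95
tool_pos: [435.4, -184.4, 99.7]
tcp_rot: [132.9, 90.0, 123.1]
wrist_force: [0.2, -0.9, -1.3]
finger_gap: 21.9
```

Run:
```python
from h import *
to([435,-184,25.5],-9.0,1)
for n in('scene','side'): snap(n,n+'2')
```

```text
t 3.95 p [ 435.4 -184.4   99.7] gap 21.85166253560253 F [ 0.2 -0.9 -1.3]
toolR
 [[-0.     0.169  0.986]
 [ 0.     0.986 -0.169]
 [-1.     0.    -0.   ]]
shift cm [ 7.42  0.03 -0.05] turn [-0.74 -0.02 -0.02]
```

View pics/side2.png

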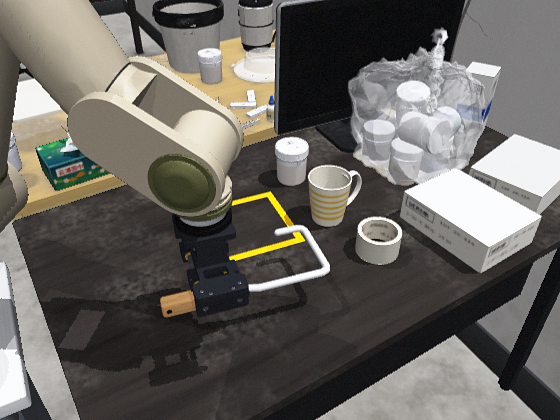

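The hook is held level in the jaws, its rod running from (250,285) to (325,268) in the side view. I'll fit its pose in the hand from depth.

```bash
cat >> h.py <<'E'
from scipy.optimize import least_squares
def cloud(d):
  K=d['intrinsics'];R,_=cv2.Rodrigues(np.array(d['rvec'],float));t=np.array(d['tvec'],float).ravel()
  v,u=np.mgrid[0:420,0:560];Z=d['z_map']
  P=np.stack([(u-K[0,2])/K[0,0]*Z,(v-K[1,2])/K[1,1]*Z,Z],-1).reshape(-1,3)
  return ((P-t)@R)[Z.ravel()>0]
def seg(p,a,b):
    t=np.clip(((p-a)@(b-a))/((b-a)@(b-a)),0,1);return np.linalg.norm(p-a-t[:,None]*(b-a),axis=1)
def hookfit(W,q0,zrod,excl=None):
  """3D fit of rod (radius 6). q: gx,gy,yaw(rad),pitch(rad, nose down +),roll, z of rod axis at grip x"""
  def loc(q,P):
    R=Ro.from_euler('ZYX',[q[2],q[3],q[4]]).as_matrix(); return (P-np.array([q[0],q[1],q[5]]))@R
  S=[((80,0,0),(202,0,0)),((202,0,0),(202,116,0)),((202,116,0),(150,116,0))]
  dist=lambda q,P:np.min([seg(loc(q,P),np.array(a,float),np.array(b,float)) for a,b in S],0)
  q=np.array([*q0,0,0,zrod],float)
  for th in(20,14,12):
    L=loc(q,W); P=W[(dist(q,W)<th)&(L[:,0]>80)]
    if excl is not None:P=P[excl(P)]
    q=least_squares(lambda q:dist(q,P)-6,q,loss='soft_l1').x
  print('hook grip',q[:2].round(1),'yaw pitch roll',np.degrees(q[2:5]).round(2),'rodz',q[5].round(1),len(P),'res',np.abs(dist(q,P)-6).mean().round(2)); return q
E
python3 - <<'E'
from h import *
for t in('scene2','side2'):
  d=load(t); hookfit(cloud(d),[420,-182,-.157],77)
W=np.vstack([cloud(load('scene2')),cloud(load('side2'))]);hookfit(W,[420,-182,-.157],77)
for t in('scene0','side0'):
  hookfit(cloud(load(t)),[420,-182,-.157],6,lambda P:P[:,2]>4)
E
```

```text
hook grip [ 424.6 -183.5] yaw pitch roll [-8.78  0.07 -0.79] rodz 78.4 246 res 0.74
hook grip [ 421.3 -181.3] yaw pitch roll [-9.34  0.78  0.3 ] rodz 77.1 1079 res 0.87
hook grip [ 421.9 -181.9] yaw pitch roll [-9.17  0.02 -0.41] rodz 75.8 1321 res 1.14
hook grip [ 426.  -182.3] yaw pitch roll [-8.54  0.07  0.08] rodz 7.9 686 res 0.83
hook grip [ 423.5 -182. ] yaw pitch roll [-8.55  0.24  0.27] rodz 6.8 979 res 0.91
```

Run:
```python
from h import *
to([634.3,-184,108],None)
```

```text
t 4.05 p [ 434.4 -183.7   97. ] gap 21.890578883075314 F [-0.8 -1.2 -3. ]
toolR
 [[-0.004  0.169  0.986]
 [ 0.003  0.986 -0.169]
 [-1.     0.002 -0.004]]
shift cm [-1.17  3.36 19.7 ] turn [0. 0. 0.]
```

>>> send_rows:
  commands: [-0.3, 0.37, 2.2, 0, 0, 0, -0.3, 0.37, 2.2, 0, 0, 0, -0.2, 0.37, 2.2, 0, 0, 0, 0, 0.37, 2.2, 0, 0, 0, 0, 0.37, 2.2, 0, 0, 0, 0, 0.37, 2.2, 0, 0, 0, 0, 0.37, 2.2, 0, 0, 0, 0, 0.37, 2.2, 0, 0, 0, 0, 0, 0, 0, 0, 0, 0, 0, 0, 0, 0, 0]

```text
clock: 4.88
tool_pos: [614.9, -181.0, 85.0]
tcp_rot: [158.4, 88.2, 148.6]
wrist_force: [-0.4, -0.5, -1.4]
finger_gap: 21.7
```

Run:
```python
from h import *
to([634.3,-184,108],-9)
for n in('scene','side'): snap(n,n+'3')
Ws=[cloud(load(n+'3')) for n in('scene','side')]
for W in Ws+[np.vstack(Ws)]: hookfit(W,[615,-182,-.157],81,lambda P:P[:,2]>62)
```

```text
t 4.8833 p [ 614.9 -181.    85. ] gap 21.73346594355347 F [-0.4 -0.5 -1.4]
toolR
 [[-0.027  0.171  0.985]
 [ 0.017  0.985 -0.171]
 [-0.999  0.012 -0.029]]
shift cm [-2.35  0.06  1.89] turn [-0.85 -1.68 -0.68]
hook grip [ 603.5 -213.7] yaw pitch roll [2.82 2.12 6.73] rodz 64.5 50 res 0.92
hook grip [ 599.5 -181.9] yaw pitch roll [-8.81  0.72  0.33] rodz 70.8 327 res 0.88
hook grip [ 600.7 -184.3] yaw pitch roll [-8.02  0.74  0.41] rodz 70.8 377 res 0.93
```

View pics/side3.png

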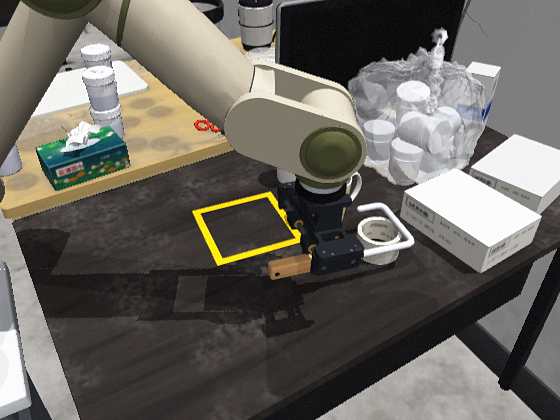

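View pics/scene3.png

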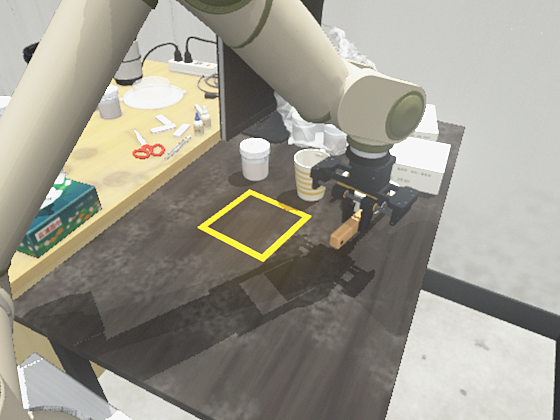

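>>> send_rows:
  commands: [-1.3, 0, 0, -0.4, -0.8, -0.4, -1.3, 0, 0, -0.4, -0.8, -0.3, -0.4, 0.05, 0.9, 0, -0.2, 0, -0.4, 0.05, 1.0, 0, -0.2, 0, -0.1, 0, 0.1, 0, 0, 0, -0.1, 0, 0, 0, 0, 0]

```text
clock: 5.48
tool_pos: [631.6, -184.3, 129.1]
tcp_rot: [-15.3, 89.3, -24.4]
wrist_force: [-0.1, 0.0, -1.7]
finger_gap: 21.4
```

Run:
```python
from h import *
to([634.3,-184,108],-9)
for n in('scene','side','wrist'): snap(n,n+'4')
W=cloud(load('side4')); hookfit(W,[620,-182,-.157],82,lambda P:P[:,2]>62)
crop('side4',300,160,460,300,4)
```

```text
t 5.4833 p [ 631.6 -184.3  129.1] gap 21.3693969838915 F [-0.1  0.  -1.7]
toolR
 [[ 0.011  0.158  0.987]
 [-0.005  0.988 -0.157]
 [-1.    -0.003  0.011]]
shift cm [2.11 0.08 0.24] turn [-0.06  0.65  0.18]
hook grip [ 620. -182.] yaw pitch roll [-9.  0.  0.] rodz 82.0 0 res nanh.py:49: RuntimeWarning: Mean of empty slice.
  print('hook grip',q[:2].round(1),'yaw pitch roll',np.degrees(q[2:5]).round(2),'rodz',q[5].round(1),len(P),'res',np.abs(dist(q,P)-6).mean().round(2)); return q
  ret = ret.dtype.type(ret / rcount)
```

View pics/side4_c300_160.png

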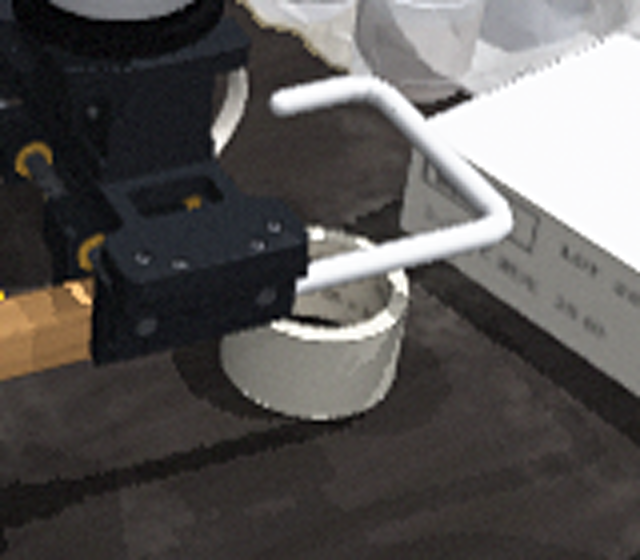

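View pics/wrist4.png

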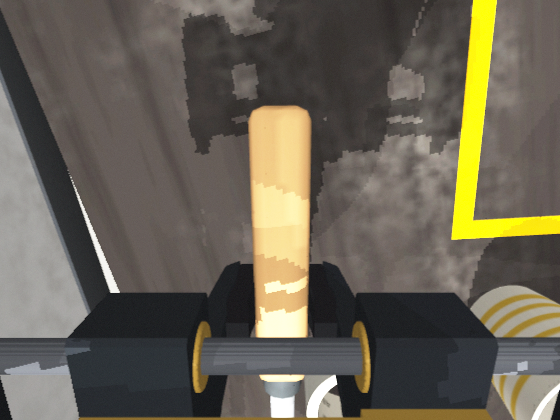

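The crook hangs above the roll with the bar (crop (500,215)) beyond it. I'll refit with the correct height.

Run:
```python
from h import *
Ws=[cloud(load(n+'4')) for n in('scene','side')]
q=hookfit(Ws[1],[618,-182,-.157],106,lambda P:P[:,2]>75)
to([634.3,-184,108],-9)
for q in (q,np.array([618.2,-181.9,np.radians(-9.1)])):
  a=q[2];R=np.array([[np.cos(a),-np.sin(a)],[np.sin(a),np.cos(a)]]);print('roll local',(np.array([776,-148.7])-q[:2])@R)
```

```text
hook grip [ 618.3 -181.8] yaw pitch roll [-8.72 -0.3  -0.02] rodz 107.3 853 res 0.89
t 5.6333 p [ 631.4 -184.1  128.2] gap 21.51957425101543 F [-0.4  0.4 -1.3]
toolR
 [[ 0.01   0.158  0.987]
 [-0.004  0.987 -0.158]
 [-1.    -0.003  0.01 ]]
shift cm [2.02 0.06 0.26] turn [-0.08  0.58  0.15]
roll local [150.89417481  56.66222714]
roll local [150.56305087  57.7394814 ]
```

>>> send_rows:
  commands: [1.0, 0, 0.2, 0, 0.4, 0.1, 1.2, 0, 0, 0, 0.1, 0, 1.2, 0, 0, 0, 0, 0, 0.6, 0, 0, 0, 0, 0, 0, 0, 0, 0, 0, 0]

```text
clock: 6.05
tool_pos: [631.7, -184.2, 82.4]
tcp_rot: [173.3, 89.8, 164.3]
wrist_force: [0.6, 1.2, -0.9]
finger_gap: 21.8
```

Run:
```python
from h import *
to([634,-184.3,33],-9)
snap('side','side5')
q=hookfit(cloud(load('side5')),[619,-182,-.157],manip.get_state()['tool_pos'][2]-22,lambda P:P[:,2]>56)
a=q[2];R=np.array([[np.cos(a),-np.sin(a)],[np.sin(a),np.cos(a)]]);print('roll local',(np.array([776,-148.7])-q[:2])@R)
crop('side5',300,160,460,300,4)
```

```text
t 6.05 p [ 631.7 -184.2   82.4] gap 21.760946613104778 F [ 0.6  1.2 -0.9]
toolR
 [[-0.004  0.158  0.987]
 [ 0.001  0.987 -0.158]
 [-1.     0.    -0.004]]
shift cm [4.94 0.02 0.24] turn [-0.09 -0.22 -0.03]
hook grip [ 618.  -181.2] yaw pitch roll [-8.8   0.48  0.03] rodz 60.1 772 res 0.97
roll local [151.19237892  56.35214223]
```

View pics/side5_c300_160.png

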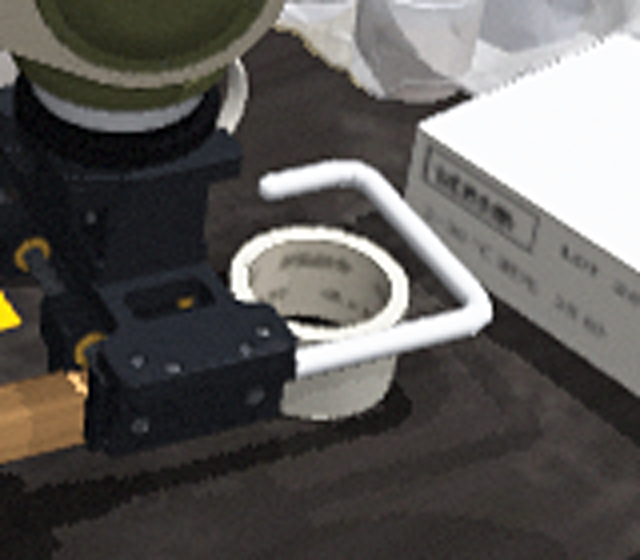

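>>> send_rows:
  commands: [0.8, 0, 0.3, 0, -0.1, 0, 1.0, 0, 0, 0, -0.1, 0, 1.0, 0, 0, 0, 0, 0, 1.0, 0, 0, 0, 0, 0, 0.4, 0, 0, 0, 0, 0, 0, 0, 0, 0, 0, 0]

```text
clock: 6.6
tool_pos: [635.2, -184.8, 36.4]
tcp_rot: [18.6, 90.0, 9.6]
wrist_force: [-0.6, 0.5, -0.7]
finger_gap: 21.5
```

Run:
```python
from h import *
to([634,-184.3,33],-9)
snap('side','side6');snap('scene','scene6')
q=hookfit(cloud(load('side6')),[620,-182,-.157],manip.get_state()['tool_pos'][2]-21.5,lambda P:(P[:,2]>5)&(np.hypot(P[:,0]-776,P[:,1]+149)>43.5))
a=q[2];R=np.array([[np.cos(a),-np.sin(a)],[np.sin(a),np.cos(a)]]);print('roll local',(np.array([776,-148.7])-q[:2])@R)
crop('side6',300,160,460,300,4)
```

```text
t 6.6 p [ 635.2 -184.8   36.4] gap 21.51014399366565 F [-0.6  0.5 -0.7]
toolR
 [[ 0.001  0.158  0.987]
 [ 0.     0.987 -0.158]
 [-1.     0.     0.001]]
shift cm [ 0.34  0.03 -0.13] turn [-0.09  0.04 -0.01]
hook grip [ 621.7 -183.4] yaw pitch roll [-8.17  0.45  0.46] rodz 14.5 485 res 0.86
roll local [147.81673258  56.28046423]
```

View pics/side6_c300_160.png

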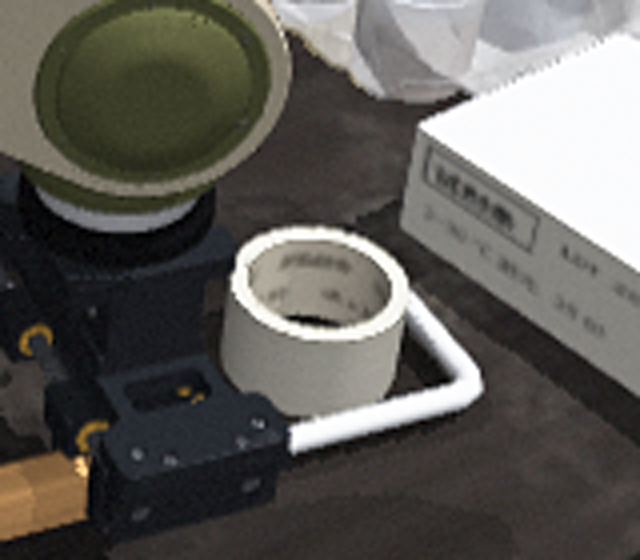

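The crook is down around the roll, with the bar behind it (crop (470,390)). Now drag straight back toward the base first, clear of the mug.

>>> send_rows:
  commands: [0.1, -0.1, -0.6, 0, 0, 0, 0, -0.13, -0.8, 0, 0, 0, 0, -0.13, -0.8, 0, 0, 0, 0, -0.13, -0.8, 0, 0, 0, 0, -0.13, -0.8, 0, 0, 0, 0, -0.13, -0.8, 0, 0, 0]

```text
clock: 7.2
tool_pos: [586.4, -185.4, 38.8]
tcp_rot: [-15.2, 89.5, -24.3]
wrist_force: [0.8, -0.4, -1.6]
finger_gap: 21.5
```

```bash
cat >> h.py <<'E'
def rollfind(tag):
  W=cloud(load(tag));m=(abs(W[:,2]-48)<3.5)&(W[:,0]>520)&(W[:,0]<840)&(W[:,1]<100)&(W[:,1]>-210)
  Q=W[m][:,:2]
  # exclude mug
  Q=Q[np.hypot(Q[:,0]-745,Q[:,1]+25)>50]
  c=np.median(Q,0)
  for _ in range(5):
    k=np.hypot(*(Q-c).T)<60; c=least_squares(lambda c:np.maximum(np.hypot(*(Q[k]-c).T)-40.5,0)+np.maximum(34-np.hypot(*(Q[k]-c).T),0),c,loss='soft_l1').x
  print('roll',c.round(1),k.sum()); return c
E
python3 - <<'E'
from h import *
to([497,-184.3,34],-9)
snap('side','side7'); rollfind('side6'); rollfind('side7'); crop('side7',260,140,460,300,4)
E
```

```text
t 7.2 p [ 586.4 -185.4   38.8] gap 21.45196388082248 F [ 0.8 -0.4 -1.6]
toolR
 [[ 0.007  0.157  0.988]
 [-0.003  0.988 -0.157]
 [-1.    -0.002  0.008]]
shift cm [ 0.42 -1.29 -8.85] turn [-0.05  0.45  0.12]
roll [ 774.7 -148.5] 475
roll [ 735.6 -145.1] 491
```

View pics/side7_c260_140.png

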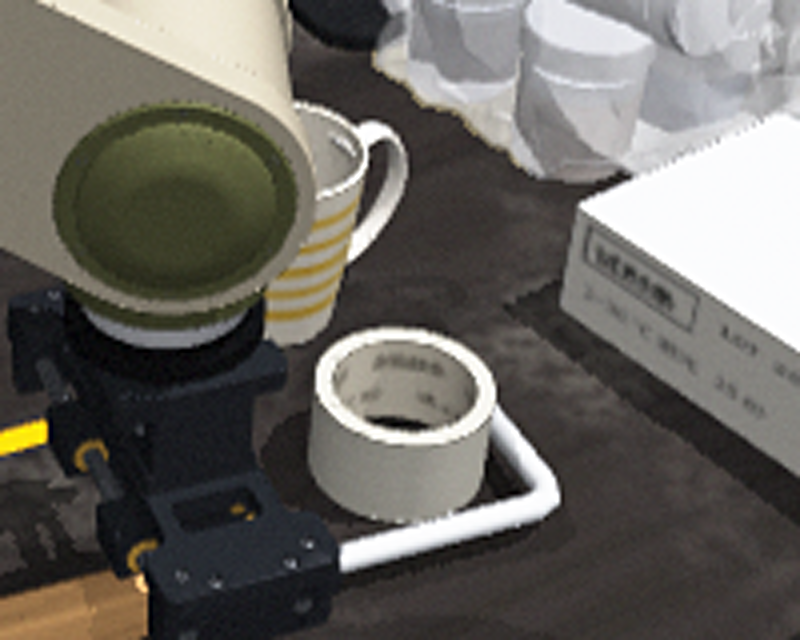

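>>> send_rows:
  commands: [0.1, -0.13, -0.8, 0, 0.1, 0, 0.1, -0.14, -0.8, 0, 0.1, 0, 0.1, -0.14, -0.8, 0, 0.1, 0, 0.1, -0.14, -0.8, 0, 0.1, 0, 0.1, -0.14, -0.8, 0, 0, 0, 0.1, -0.14, -0.8, 0, 0, 0, 0.1, -0.14, -0.8, 0, 0, 0, 0.1, -0.14, -0.8, 0, 0, 0, 0.1, -0.14, -0.8, 0, 0, 0, 0.1, -0.14, -0.8, 0, 0, 0, 0.1, -0.14, -0.8, 0, 0, 0, 0, 0, 0, 0, 0, 0]

```text
clock: 8.25
tool_pos: [488.3, -187.3, 30.1]
tcp_rot: [-30.4, 89.5, -39.5]
wrist_force: [0.4, -1.2, -0.8]
finger_gap: 21.8
```

Run:
```python
from h import *
to([445.5,11.4,34],-9)
snap('side','side8'); rollfind('side8'); crop('side8',220,140,420,300,4)
```

```text
t 8.25 p [ 488.3 -187.3   30.1] gap 21.83461311366017 F [ 0.4 -1.2 -0.8]
toolR
 [[ 0.006  0.159  0.987]
 [-0.005  0.987 -0.159]
 [-1.    -0.004  0.007]]
shift cm [-0.52 18.94 -7.39] turn [-0.17  0.4   0.24]
roll [ 638.5 -141. ] 532
```

View pics/side8.png

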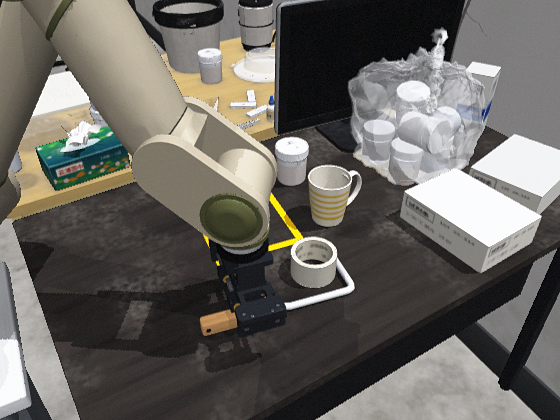

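>>> send_rows:
  commands: [-0.1, -0.12, -0.8, 0, 0.1, 0, -0.1, -0.12, -0.8, 0, 0.1, 0, 0, -0.12, -0.8, 0, 0.1, 0, 0, 0.3, -0.2, 0, 0, 0, 0, 0.5, -0.1, 0, 0, 0, 0, 0.6, -0.1, 0, 0, 0, 0, 0.6, -0.16, 0, 0, 0, 0, 0.6, -0.16, 0, 0, 0, 0, 0.6, -0.16, 0, 0, 0, 0, 0.6, -0.16, 0, 0, 0]

```text
clock: 9.13
tool_pos: [458.6, -145.1, 32.2]
tcp_rot: [-56.0, 89.6, -65.2]
wrist_force: [-0.0, -0.8, -1.7]
finger_gap: 21.7
```

Run:
```python
from h import *
to([445.5,11.4,34],-9)
snap('side','side9'); rollfind('side9')
```

```text
t 9.1333 p [ 458.6 -145.1   32.2] gap 21.691630300946912 F [-0.  -0.8 -1.7]
toolR
 [[ 0.003  0.16   0.987]
 [-0.006  0.987 -0.16 ]
 [-1.    -0.005  0.004]]
shift cm [-0.27 15.23 -3.79] turn [-0.21  0.21  0.31]
roll [ 605.6 -122.3] 531
```

View pics/side9.png

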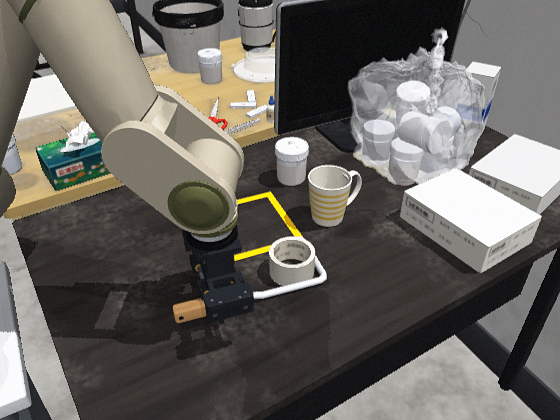

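>>> send_rows:
  commands: [0, 0.7, -0.2, 0, 0, 0, 0, 0.8, -0.2, 0, 0, 0, 0, 0.8, -0.2, 0, 0, 0, 0, 0.8, -0.2, 0, 0, 0, 0, 0.8, -0.2, 0, 0, 0, 0, 0.8, -0.2, 0, 0, 0, 0, 0.8, -0.2, 0, 0, 0, 0, 0.8, -0.2, 0, 0, 0, 0, 0.8, -0.2, 0, 0, 0, 0, 0.8, -0.2, 0, 0, 0, 0, 0, 0, 0, 0, 0]

```text
clock: 10.1
tool_pos: [450.1, -53.0, 31.8]
tcp_rot: [-58.4, 89.7, -67.5]
wrist_force: [-0.3, -0.0, -0.2]
finger_gap: 21.7
```

Run:
```python
from h import *
to([445.5,11.4,32],-9)
snap('side','side10'); rollfind('side10')
```

```text
t 10.1 p [450.1 -53.   31.8] gap 21.65943508739318 F [-0.3 -0.  -0.2]
toolR
 [[ 0.002  0.158  0.987]
 [-0.005  0.987 -0.158]
 [-1.    -0.005  0.003]]
shift cm [-0.05  6.29 -1.47] turn [-0.09  0.17  0.28]
roll [596.9 -29.8] 447
```

View pics/side10.png

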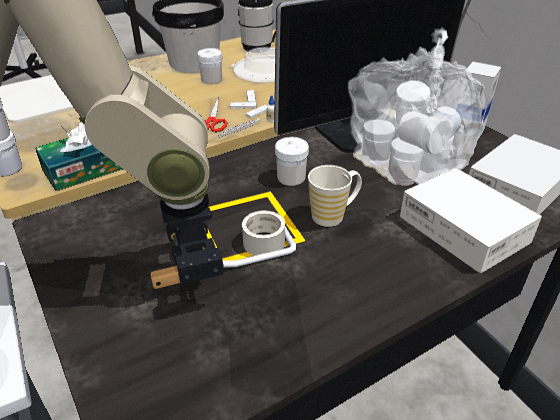

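>>> send_rows:
  commands: [0, 0.7, -0.18, 0, 0, 0, 0, 0.8, -0.2, 0, 0.1, 0.1, 0, 0.8, -0.2, 0, 0, 0.1, 0, 0.8, -0.2, 0, 0, 0, 0, 0.8, -0.2, 0, 0, 0, 0, 0.8, -0.2, 0, 0, 0, 0, 0.6, -0.15, 0, 0, 0, 0, 0, 0, 0, 0, 0]

```text
clock: 10.82
tool_pos: [445.3, 6.0, 31.6]
tcp_rot: [-35.1, 89.9, -44.2]
wrist_force: [0.1, -0.5, -0.6]
finger_gap: 21.7
```

Run:
```python
from h import *
to([445.5,11.4,28],-9)
snap('side','side11'); rollfind('side11');snap('scene','scene11');rollfind('scene11')
q=hookfit(cloud(load('side11')),[431.5,10.7,-.157],9,lambda P:(P[:,2]>3))
```

```text
t 10.8167 p [445.3   6.   31.6] gap 21.71621917089416 F [ 0.1 -0.5 -0.6]
toolR
 [[ 0.002  0.159  0.987]
 [-0.002  0.987 -0.159]
 [-1.    -0.001  0.002]]
shift cm [ 0.36  0.54 -0.06] turn [-0.16  0.11  0.08]
roll [592.2  28.7] 400
roll [593.8  29.9] 264
hook grip [424.2   5.9] yaw pitch roll [-7.05 -0.76  8.9 ] rodz 8.5 645 res 2.07
```

View pics/side11.png

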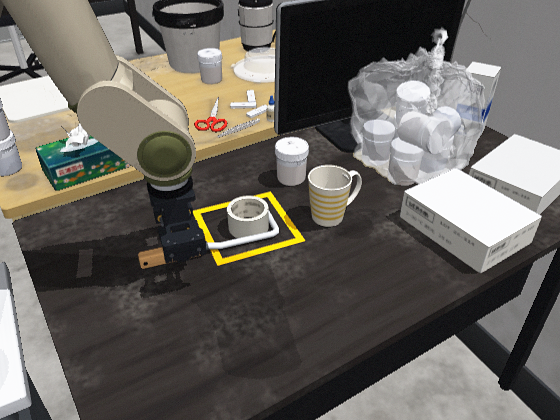

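View pics/scene11.png

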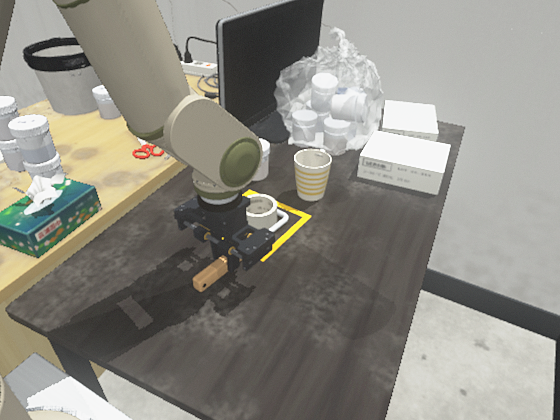

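The roll is inside the square with about 6 mm to go in y. I'll nudge it, then lower the hook.

>>> send_rows:
  commands: [0, 0.4, -0.03, -0.1, 0, 0, 0, 0.3, -0.03, 0, 0.1, 0, 0, 0, 0, 0, 0, 0, 0.2, 0, 0, 0, 0, 0, 0.2, 0, 0, 0, 0, 0, 0.1, 0, 0, 0, 0, 0, 0, 0, 0, 0, 0, 0]

```text
clock: 11.5
tool_pos: [446.4, 11.9, 28.9]
tcp_rot: [-35.1, 89.8, -44.2]
wrist_force: [-0.0, -0.1, -1.9]
finger_gap: 21.5
```

Run:
```python
from h import *
to([445.5,11.4,28],-9)
snap('side','side12'); rollfind('side12')
W=cloud(load('side12')); h=W[(W[:,0]>375)&(W[:,0]<412)&(W[:,1]>0)&(W[:,1]<40)&(W[:,2]>15)&(W[:,2]<45)]; print('handle tail top',np.percentile(h[:,2],[50,80,95]))
```

```text
t 11.5 p [446.4  11.9  28.9] gap 21.459617827652906 F [-0.  -0.1 -1.9]
toolR
 [[ 0.002  0.159  0.987]
 [-0.002  0.987 -0.159]
 [-1.    -0.002  0.003]]
shift cm [ 0.09 -0.07 -0.08] turn [-0.13  0.15  0.11]
roll [593.   34.8] 390
handle tail top [27.26830215 29.12054985 30.22049755]
```

>>> send_rows:
  commands: [0.1, 0, 0, 0, 0, 0, 0.1, 0, 0, 0, 0, 0, 0.1, 0, 0, 0, 0, 0]

```text
clock: 11.8
tool_pos: [446.5, 11.8, 28.4]
tcp_rot: [-21.2, 89.7, -30.4]
wrist_force: [-5.1, 1.1, 22.8]
finger_gap: 21.7
```

Contact at 23 N, so the hook is on the desk. Release.

>>> send_rows:
  commands: [0, 0, 0, 0, 0, 0, 0, 0, 0, 0, 0, 0, 0, 0, 0, 0, 0, 0, 0, 0, 0, 0, 0, 0, 0, 0, 0, 0, 0, 0, 0, 0, 0, 0, 0, 0]
  grip: 5.5

```text
clock: 12.3
tool_pos: [446.7, 11.4, 28.0]
tcp_rot: [-21.1, 89.7, -30.3]
wrist_force: [-0.7, -0.4, 0.4]
finger_gap: 54.6
```

>>> send_rows:
  commands: [-0.8, 0, 0, 0, 0, 0, -1.5, 0, 0, 0, 0, 0, -2, 0, 0, 0, 0, 0, -2, 0, 0, 0, 0, 0, -2, 0, 0, 0, 0, 0, -2, 0, 0, 0, 0, 0, 0, 0, 0, 0, 0, 0]

```text
clock: 12.88
tool_pos: [445.4, 11.9, 137.0]
tcp_rot: [-60.5, 89.9, -69.7]
wrist_force: [0.5, -0.6, -0.0]
finger_gap: 55.1
```

Run:
```python
from h import *
to([445.5,11.4,28],-9)
snap('side','side13'); rollfind('side13');snap('scene','scene13'); snap('wrist','wrist13')
W=cloud(load('side13')); h=W[(W[:,0]>370)&(W[:,0]<490)&(W[:,1]>-20)&(W[:,1]<50)&(W[:,2]>24)&(W[:,2]<45)]; print('handle top',len(h),np.percentile(h[:,2],[5,50,95]),cv2.minAreaRect(h[:,:2].astype(np.float32)))
for x in range(370,490,20):
  k=h[(h[:,0]>=x)&(h[:,0]<x+20)]; print(x,np.median(k[:,2]) if len(k) else '')
```

```text
t 12.8833 p [445.4  11.9 137. ] gap 55.12914682714206 F [ 0.5 -0.6 -0. ]
toolR
 [[ 0.001  0.159  0.987]
 [-0.002  0.987 -0.159]
 [-1.    -0.002  0.001]]
shift cm [ 1.09e+01 -3.00e-02  1.00e-02] turn [-0.16  0.05  0.09]
roll [593.   34.8] 396
handle top 526 [24.6303859  27.71995845 29.94244249] ((429.4991455078125, 12.945808410644531), (23.95526885986328, 121.59830474853516), 81.50890350341797)
370 27.679799041198272
390 27.737368044792603
410 27.91496124868328
430 27.63492363813737
450 27.732303792778954
470 27.662079017595815
```

View pics/side13.png

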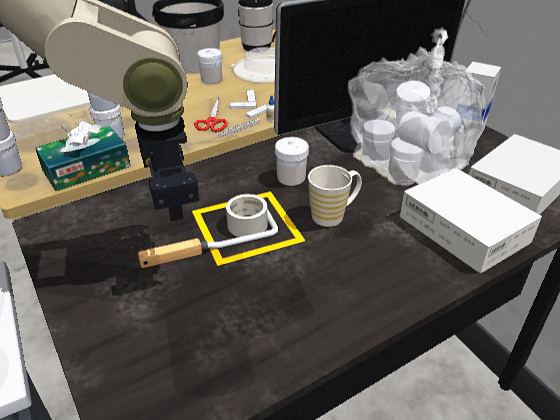

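View pics/wrist13.png

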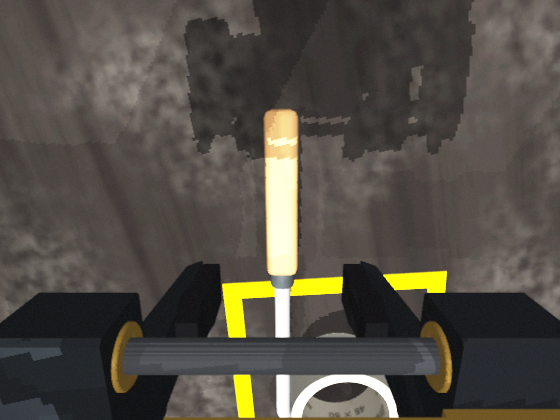

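The side and wrist views show the roll centred in the square (side (247,214)). The hook lies flat with its handle top at 28 mm all along, the gripper is clear above it, and the jar and mug have not moved. Handing in.

Run:
```python
from h import *
print(manip.close_job())
```

```text
the job is handed in; nothing more can be done
None
```

I hooked the roll from the back of the desk and dragged it into the yellow square. The hook is laid flat and released, and I handed the job in at about 13 s (limit 48 s); the hand-in gives no verdict.

**Route:** I pulled the roll straight back first to clear the mug, then pushed it sideways into the square with the shaft.

**Last checks:**
- **Roll:** its centre is at about (593, 35) mm, against a square centre of about (593, 35.5), and it stands flat. It did not move when I let go of the hook.
- **Hook:** the handle top reads about 28 mm along its whole length, so it lies flat on the desk. The gripper was about 110 mm above where it released the handle.
- **Jar and mug:** they look unmoved in the final side picture; I did not measure them again.
- **Forces:** I saw no sign of the gripper touching the roll. The highest wrist force reported was about 23 N, when the hook was pressed onto the desk.

**Disagreements:** a few camera fits of the hook's pose were poor: one from the scene camera, one from the side camera with the roll inside the crook, and one that found no points because I gave it the wrong height. I relied on other readings instead. The arm also drifted up to about 20 mm in height during moves, which I corrected as I went.

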